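Take the lock-out clip off the bench lamp and switch the lamp on

ROBOT

A 7-joint arm with a two-finger parallel gripper is mounted at the origin on the work surface. World frame = base frame: x ahead of the robot, y to its left, z up, the work surface at z = 0. Lengths are in m, angles in rad, forces in N, time in s.
With the tool pointing down it reaches from about 0.425 to 0.925 m from the base axis. Payload 6.8 kg.
Tool frame: the origin (TCP) lies on the front face of the gripper's body, between the roots of the fingers; the fingertips stand 73 mm ahead of it and the grasp point (between the pads) lies r.pinch_z ahead of it (r.pinch_z is the distance from the TCP to the grasp point, in m); z points along the fingers, y is the direction in which the jaws open and shut (so a half turn about z gives the same grasp; the last joint's range is limited). The gripper opens to 85 mm and grips with 20 to 120 N. Pads are 22 mm wide; open, the fingers measure 114 mm over their backs; the gripper's body (76 mm by 85 mm) begins 54 mm behind the grasp point. The pads swing forward as they close: fully open they stand 13 mm farther back than shut.
Start: joints at [-1.304, 0.477, 0.022, 1.555, -0.011, 1.109, -0.083], TCP at [0.247, 0.628, 0.304] pointing down, gripper open.
Joint ranges: [-2.96, 2.96], [-0.34, 2.1], [-1.41, 1.46], [0.24, 2.44], [-1.37, 4.51], [0.17, 1.92], [-2.96, 2.96]. Speed limits (rad/s): [2.39, 2.39, 3.14, 3.14, 3.14, 3.14, 3.14].

INTERFACE

Orientations are given as a rotation vector (axis times angle).
In Python, from bench import readout, grab_frame, r, search_frame, masks_of, tip_of gives the robot as it stands.
- The arm moves only by the tool step_arm, never from a script. Its argument "commands" is a list of rows, each a list of 7 numbers: the shift along the tool's x, y, z as a fraction of full scale, then the turn, a rotation vector about the tool's x, y, z as a fraction of full scale, then the gripper's target within -1 to 1 (shut at 1, half-way at 0, fully open at -1). In form: [[tx, ty, tz, ax, ay, az, hand], ...]. A call has exactly 10 rows; each row is the pose to reach, as a shift and turn from the pose measured when the call began, along the tool's axes at that moment, turning the shorter way round; what a row does not reach only later rows make up. Full scale, the value 1, is 500 mm for a shift and 360 degrees for a turn. A row lasts 1/8 s, in which the tool goes at most 62.5 mm and 10.7 degrees, less where a joint would pass 70% of its speed; a pose out of reach is approached as far as the arm can. A call with a number of a shift or a turn outside -1 to 1 is refused whole. A call with a gripper value outside its range is refused whole. The fingers move at their own pace and stop on an object; "newtons" is the grip in N (left out, the last holds). Time passes only in rows, so rows that repeat a pose let the fingers close, or fill a call up. It gives the time, the measured TCP pose, the force and the opening at its end, in the units of the state.
- readout.get_obs(): the state, without advancing time (a new reading comes with each control period).
- grab_frame(name): name is "scene" or "top" or "wrist"; returns a dict with "img" (480x640x3 uint8, red, green, blue), "K" (3x3 intrinsics, pixels), "world_to_cam" (4x4, takes a point from world to camera coordinates). Camera axes: x right, y down, z forward; pixel columns grow to the right and rows downward; lengths in m; the calibration is good to about 2 mm. The wrist camera is an equidistant fisheye: a pixel r from the principal point sees the ray r / f radians off the axis. A picture is of the moment at which its call begins. There is no depth.
- r.hand_in(): hands the job in, once; it reports no verdict.
Trained networks look in a picture, given as the dict that the camera call returned (one of the last four; its "shot" number tells which), for a name from the list of things; names that differ only in an ending like _2 or _b are one class to them, and where a whole thing is asked for, a point or a joint stands for the part that bears it (a point fixed in the world has none). Each returns a list of dicts, best first, with "p" (0 to 1); they miss things now and then, are a little off and sometimes report something else, mostly with a low value. They report only what shows in the picture. A call takes as long as a camera call. They do not tell look-alikes from the thing itself.
- search_frame(thing, picture): "extent" ([centre column, centre row, width, height] in pixels, round what is visible of it).
- masks_of(thing, picture): "pixels" (480x640 bool, what is visible of it) and "extent" ([centre column, centre row, width, height] in pixels, round what is visible of it).
- tip_of(thing, picture): "point" ([column, row] in pixels: a listed point, or the origin of a listed thing).
The state is a dict: "clock": time; "joints": joint angles; "qvel": joint speeds; "tau": joint torques, N m; "tcp_pos": TCP position; "orientation": TCP orientation; "contact_force": force on the tool from outside, world axes, zero at the start; "moment": the same for the moment, N m; "grip_width": finger opening in m.
Only numpy, scipy, OpenCV 4.12 (cv2) and the standard library are available. Lean on these libraries where they do the work, as an engineer would, in place of code of your own. Each camera call takes 0.05 s, during which the arm holds its last target. There are 200 camera calls.

TASK

The inspection lamp over the engine parts is locked out: pull the red lock-out clip out from under the front lip, lay it in the yellow tray and let go of it. Then switch the lamp on by pushing the green switch under the lip all the way up from below. Leave the piston, the connecting rod, the bolts, the wrench, the can and the jar where they are.

Things in the scene. Friction and masses are not known exactly. Their poses are not given: they have to be found in the camera images.
- lamp: Grey inspection lamp fixed to the bench, 260 mm long (y), open below. Origin on the bench straight below the switch; x from its front into its depth, z up. Thin front lip x -20 to +25 mm; housing behind it x +25 to +135 mm, top 252 mm high, underside 222 mm. Posts (25 x 16 mm) at x +100, y -120 and +120 mm, on 12 mm high feet (x +40 to +140 mm, 30 mm wide).
- lip_edge (a point): Middle of the lower front edge of the lamp's lip, 222 mm above the bench, 20 mm in front of the switch's axis; axes as the lamp's. The lip is 8 mm thick. An orange disc, 26 mm across, on top of it marks where the switch is. A tool leaning 30 to 50 degrees from vertical, coming from the front with its tips pointing down and in under the lip, clears this edge and can push the switch up.
- switch_cap (a point): Lowest point of the green switch, on its vertical axis. Cap 28 mm across, 26 mm tall, with a hemispherical underside (radius 14 mm); above it a stem 10 mm across runs up through the lip, 12 mm of it bare when off. Off: this point is 184 mm above the bench. On: 196 mm, the cap against the lip, and about 10 mm of green stem show above the lip. The lip hides the cap from above.
- switch (a joint): How far the switch is pushed up (m): 0 off, 0.012 fully up (on). It takes about 3 to 4 N to move and stays where it is left. With the clip in, it can rise only 4 mm.
- clip: Lock-out clip, 8 mm thick, about 55 to 90 g: steel fork (two 10 mm wide arms, 34 mm over both, x -20 to +28 mm, 14 mm slot) astride the stem, resting on the cap's flat top, and a red tab (x -75 to -20 mm, 22 mm wide). Origin on its underside at the stem's axis as fitted, 210 mm above the bench, 4 mm of air above it; x from tab to fork ends, along the lamp's x within 3 degrees; z up.
- clip_tab (a point): Point to grip on the red tab: middle of its width and thickness, 55 mm from the clip's origin towards the tab's end, 35 mm in front of the lip as fitted; axes as the clip's. The clip comes off towards the lamp's front: draw it level at least 50 mm (70 mm to clear the lip well) before lifting it.
- tray_yellow: Yellow open tray fixed to the bench, 170 (x) x 140 (y) x 26 mm high, walls 4 mm, floor about 4 mm thick. Origin at the centre of its underside, on the bench. It may stand on the left or the right.
- tray_blue: Blue open tray, same sizes, fixed, holding two bolts. Origin at the centre of its underside.
- piston: Bare piston standing under the lamp on a 3 mm cardboard sheet, 80 mm across, 62 mm high; origin at the centre of its underside.
- con_rod: Dark connecting rod lying flat on the sheet, 180 mm long (x), up to 88 mm wide, 22 mm thick; origin under its middle.
- bolt_a: Bolt with a nut, 106 mm long (x), 18 mm thick, lying in the blue tray; origin under its middle.
- bolt_b: Second such bolt in the blue tray.
- spray_can: Blue can, 60 mm across, 170 mm high; origin at the centre of its underside.
- grease_jar: Amber jar, 68 mm across, 75 mm high; origin at the centre of its underside.
- wrench: Steel wrench lying on the bench, 180 mm long (x); origin under its middle.
Not all that is in view belongs to the job. Of the things that look like the tray_yellow, take the one that is farthest from the robot's base at the start.

How it is judged:
By the outcome, as a careful person would: the job done as asked, in the order asked, and still so for the second after the job is handed in, with the robot touching nothing.
It also fails if it takes over 54 s, if anything falls off the work surface, if the arm or the gripper's body presses on something with over 40 N, if the wrist force passes 120 N, or if a joint passes its speed limit or range.

## Working session

There is one attempt and no reset: what is moved stays moved. The work goes in short steps, Python scripts to look and compute and a tool call to move; the robot and the scene stay as the last step left them, time stands still between calls to the robot, and variables do not carry over. Pictures are saved under pics/ and viewed, about 8 in all and at most 12, crops included, and the job is handed in when it is done.

Besides the shell and the picture viewer there is one more tool, called in YAML: its name, and indented under it one key for each argument. step_arm: Moves the arm, as the interface text tells. Its arguments: {"type":"object","properties":{"commands":{"type":"array"},"newtons":{"type":"number"}},"required":["commands"]}

```bash
mkdir -p pics; cat > h.py <<'E'
import numpy as np, cv2
from scipy.spatial.transform import Rotation as R
from bench import readout, grab_frame, r, search_frame, masks_of, tip_of
def ray(f,p):
    K,T=f["K"],f["world_to_cam"]; d=np.linalg.inv(K)@[p[0],p[1],1.]
    Rm=T[:3,:3]; c=-Rm.T@T[:3,3]; d=Rm.T@d; return c,d/np.linalg.norm(d)
def atz(f,p,z):
    c,d=ray(f,p); return c+d*(z-c[2])/d[2]
def tri(fs,ps):
    A=np.zeros((3,3));b=np.zeros(3);L=[]
    for f,p in zip(fs,ps):
        c,d=ray(f,p);M=np.eye(3)-np.outer(d,d);A+=M;b+=M@c;L.append((M,c))
    x=np.linalg.solve(A,b); return x,[round(np.linalg.norm(M@(x-c))*1000,1) for M,c in L]
def proj(f,X):
    p=f["world_to_cam"]@np.append(X,1); q=f["K"]@p[:3]; return q[:2]/q[2]
def save(f,n): cv2.imwrite("pics/"+n,f["img"][:,:,::-1])
E
python3 - <<'E'
from h import *
np.set_printoptions(precision=4,suppress=True)
s=grab_frame("scene");t=grab_frame("top")
save(s,"s0.png");save(t,"t0.png")
print(r.pinch_z,readout.get_obs())
for n in ["lip_edge","switch_cap","clip_tab","clip","lamp","tray_yellow","tray_blue","piston","spray_can","grease_jar","wrench"]:
    for k,f in(("s",s),("t",t)):
        print(n,k,[(np.round(x["point"]),round(x["p"],2)) for x in tip_of(n,f)[:3]],[(np.round(x["extent"]),round(x["p"],2)) for x in search_frame(n,f)[:3]])
E
```

```text
0.0539 {'clock': 0.1, 'joints': array([-1.3041,  0.4777,  0.0223,  1.5563, -0.0115,  1.1093, -0.0831]), 'qvel': array([-0.001 , -0.0022,  0.0008, -0.0031,  0.0005,  0.0002,  0.0017]), 'tau': array([  0.0039, -59.7762,   1.6132, -28.1952,   0.0128,   0.0051,
        -0.    ]), 'tcp_pos': array([0.2469, 0.6278, 0.303 ]), 'orientation': array([-0.5852, -3.0864,  0.0025]), 'contact_force': array([-0.8192, -0.0181, -0.0552]), 'moment': array([0.0724, 0.0183, 0.0623]), 'grip_width': 0.08540537478927922}
lip_edge s [(array([349., 264.]), 0.91)] [(array([375., 314., 148., 163.]), 0.6)]
lip_edge t [(array([328., 170.]), 0.64)] [(array([327., 137., 120.,  83.]), 0.97), (array([408., 258.,  70.,  74.]), 0.59)]
switch_cap s [] []
switch_cap t [(array([185., 155.]), 0.39)] []
clip_tab s [(array([340., 255.]), 0.57)] [(array([341., 255.,  22.,  17.]), 0.72)]
clip_tab t [(array([418., 166.]), 0.45)] [(array([328., 183.,  13.,  27.]), 0.79)]
clip s [(array([355., 271.]), 0.47)] [(array([340., 257.,  20.,  18.]), 0.78), (array([272., 389.,  31.,  36.]), 0.36)]
clip t [(array([327., 162.]), 0.66)] [(a
[... 804 characters left out ...]
258.,  68.,  77.]), 0.56)]
piston s [(array([386., 331.]), 0.96)] [(array([392., 332.,  36.,  38.]), 0.86)]
piston t [] [(array([207., 257.,  64.,  68.]), 0.58)]
spray_can s [(array([488., 270.]), 0.88)] [(array([502., 253.,  44.,  54.]), 0.72)]
spray_can t [(array([187., 153.]), 0.7)] [(array([175., 141.,  41.,  47.]), 0.57)]
grease_jar s [(array([275., 390.]), 0.77)] [(array([273., 388.,  29.,  38.]), 0.94)]
grease_jar t [(array([420., 167.]), 0.76)] [(array([420., 164.,  30.,  34.]), 0.9)]
wrench s [(array([201., 374.]), 0.85)] [(array([204., 378.,  38.,  75.]), 0.59)]
wrench t [(array([467., 211.]), 0.82)] [(array([207., 257.,  65.,  68.]), 0.73), (array([470., 210.,  17.,  59.]), 0.64)]
```

View pics/s0.png

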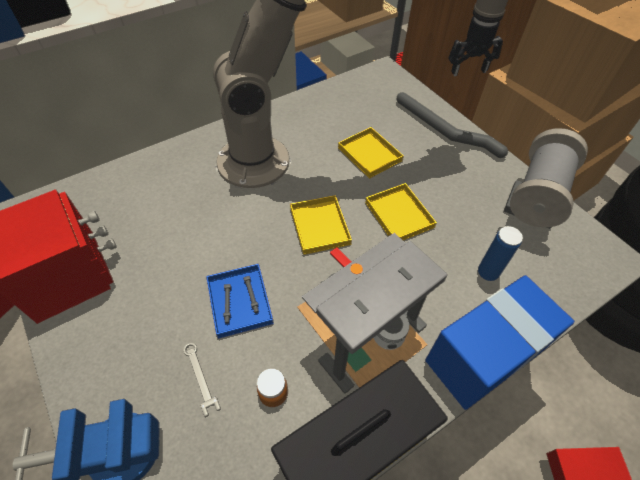

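View pics/t0.png

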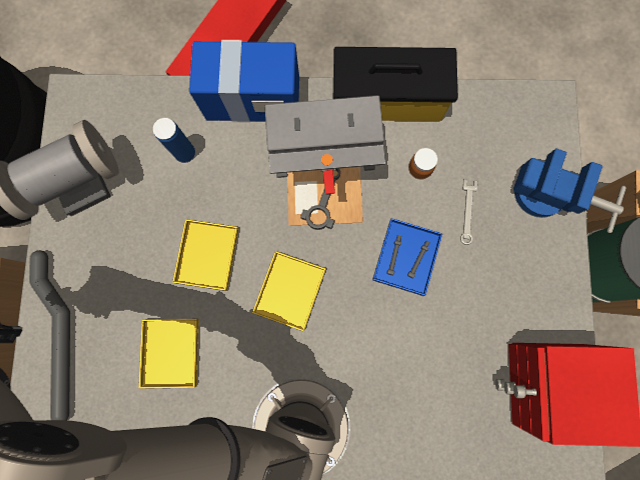

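```bash
python3 - <<'E'
from h import *
np.set_printoptions(precision=4,suppress=True)
s=grab_frame("scene");t=grab_frame("top")
print("tab",tri([s,t],[(340.5,256),(328,183)]), "lip",tri([s,t],[(349,264),(328,170)]))
print("tab t",atz(t,(328,185),.214),"lip t",atz(t,(328,170),.222),"jar",atz(t,(420,167),0), "can",atz(t,(187,153),0),atz(s,(488,270),0),"jar s",atz(s,(275,390),0))
for p in [(373,156),(321,231),(398,212),(240,301)]: print("tray s",p,atz(s,p,0))
for p in [(291,291),(170,354),(204,257),(405,260)]: print("tray t",p,atz(t,p,0))
# orange disc and red tab
for f,n in((s,"s"),(t,"t")):
    hsv=cv2.cvtColor(f["img"],cv2.COLOR_RGB2HSV)
    for c,lo,hi in(("orange",8,20),("red",0,6),("yellow",22,34)):
        m=((hsv[...,0]>=lo)&(hsv[...,0]<=hi)&(hsv[...,1]>120)&(hsv[...,2]>80)).astype(np.uint8)
        k,_,st,ce=cv2.connectedComponentsWithStats(m)
        print(n,c,[(st[i].tolist(),ce[i].round(1)) for i in range(1,k) if st[i,4]>25])
m=masks_of("clip_tab",t)
if m:
    y,x=np.where(m[0]["pixels"]); P=np.array([atz(t,(a,b),.218)[:2] for a,b in zip(x,y)]); c=P.mean(0); u=np.linalg.svd(P-c)[2][0]; print("tabmask",c,u,np.degrees(np.arctan2(u[1],u[0])),np.ptp((P-c)@u))
print("cams",[-f["world_to_cam"][:3,:3].T@f["world_to_cam"][:3,3] for f in(s,t)])
E
```

```text
tab (array([ 0.5707, -0.0589,  0.2155]), [np.float64(1.2), np.float64(1.2)]) lip (array([ 0.5999, -0.0578,  0.2206]), [np.float64(1.9), np.float64(1.9)])
tab t [ 0.5658 -0.0601  0.214 ] lip t [ 0.5985 -0.0595  0.222 ] jar [ 0.6841 -0.3106 -0.    ] can [0.7133 0.3326 0.    ] [0.7128 0.3461 0.    ] jar s [ 0.6821 -0.302   0.    ]
tray s (373, 156) [0.1901 0.3457 0.    ]
tray s (321, 231) [0.3579 0.0326 0.    ]
tray s (398, 212) [0.4214 0.2659 0.    ]
tray s (240, 301) [ 0.4354 -0.2666  0.    ]
tray t (291, 291) [0.3385 0.0323 0.    ]
tray t (170, 354) [0.1705 0.3392 0.    ]
tray t (204, 257) [0.424  0.2672 0.    ]
tray t (405, 260) [ 0.4265 -0.2674  0.    ]
s orange [([321, 0, 23, 20, 139], array([332.7,   5.8])), ([472, 0, 168, 164, 11281], array([554.6,  74.9])), ([576, 134, 56, 43, 380], array([602.7, 154.6])), ([350, 263, 13, 11, 106], array([356. , 268.3])), ([298, 302, 38, 52, 578], array([318.8, 326.1])), ([346, 327, 80, 60, 1487], array([385.5, 357.1])), ([258, 384, 29, 19, 135], array([273.6, 395.9]))]
s red [([395, 52, 8, 14, 71], array([399.1,  57.9])), ([0, 190, 110, 90, 54
[... 828 characters left out ...]
 3011], array([223.1,  27.5])), ([323, 170, 12, 24, 230], array([328.5, 181.4])), ([516, 345, 4, 40, 83], array([517.4, 362.7])), ([526, 346, 4, 42, 93], array([527.7, 365.5])), ([537, 346, 103, 101, 9529], array([589.2, 395.7])), ([529, 395, 9, 43, 97], array([530.5, 416.3])), ([518, 398, 4, 31, 76], array([520. , 413.2]))]
t yellow [([381, 102, 70, 19, 884], array([413.5, 110.6])), ([173, 219, 66, 71, 3304], array([206.2, 254.4])), ([253, 251, 73, 80, 3432], array([289.7, 289.8])), ([139, 319, 60, 69, 3582], array([168.9, 352.3]))]
tabmask [ 0.5734 -0.0608] [-0.994 -0.109] -173.74338490494844 0.058625876593035184
cams [array([ 0.9891, -0.3917,  1.0221]), array([ 0.2617, -0.0631,  1.2511])]
```

The scene picture shows the red tab at about (340,256), the orange disc at (356,268) and three yellow trays. The top picture shows the tab at (328,183) and the disc at (326,159).

Tray candidates, by top-view pixel and distance from the base:
- (204,257), at 0.50 m
- (170,354), at 0.38 m
- (291,291), at 0.34 m

The farthest from the base is (204,257). I'll confirm that in one crop.

```bash
cat >> h.py <<'E'
np.set_printoptions(precision=4,suppress=True)
def Rdir(yaw,lean=0):  # tool z: down, leaning toward heading yaw; tool y in horizontal plane
    z=np.array([np.sin(lean)*np.cos(yaw),np.sin(lean)*np.sin(yaw),-np.cos(lean)])
    y=np.array([-np.sin(yaw),np.cos(yaw),0]); return np.column_stack([np.cross(y,z),y,z])
def row(P,Rt):
    o=readout.get_obs(); R0=R.from_rotvec(o["orientation"]).as_matrix()
    return np.round(np.r_[R0.T@(np.array(P)-o["tcp_pos"])/.5, R.from_matrix(R0.T@Rt).as_rotvec()/(2*np.pi)],4)
E
python3 - <<'E'
from h import *
s=grab_frame("scene");t=grab_frame("top")
print("disc",tri([s,t],[(356,268.3),(326.4,159.1)]),atz(t,(326.4,159.1),.230))
im=t["img"][120:300,160:400,::-1]; cv2.imwrite("pics/c1.png",cv2.resize(im,None,fx=3.3,fy=3.3,interpolation=cv2.INTER_CUBIC))
m=masks_of("tray_yellow",t)
for q in m:
    y,x=np.where(q["pixels"]); P=np.array([atz(t,(a,b),.02)[:2] for a,b in zip(x,y)],np.float32)
    print(q["p"],cv2.minAreaRect(P))
q=masks_of("lamp",t)[0]["pixels"]
y,x=np.where(q);print("lamp corners px",cv2.boxPoints(cv2.minAreaRect(np.c_[x,y].astype(np.float32))))
print(row([.5707,-.059,.33],Rdir(np.radians(5.5))))
print(readout.get_obs()["joints"])
E
```

```text
disc (array([ 0.6217, -0.0546,  0.2303]), [np.float64(0.9), np.float64(0.9)]) [ 0.6213 -0.0554  0.23  ]
0.84 ((0.4285672605037689, 0.25887981057167053), (0.1458398699760437, 0.17172883450984955), 82.81520080566406)
0.78 ((0.17531275749206543, 0.3371621370315552), (0.17099782824516296, 0.14779745042324066), 2.3763186931610107)
0.76 ((0.3391667902469635, 0.0374341756105423), (0.14123323559761047, 0.17062117159366608), 71.78223419189453)
lamp corners px [[263.4072 104.3466]
 [379.7003  94.9896]
 [385.6216 168.5822]
 [269.3284 177.9391]]
[-1.1054 -1.042  -0.0522  0.      0.     -0.0749]
[-1.3041  0.477   0.0224  1.5554 -0.0115  1.1093 -0.0831]
```

View pics/c1.png

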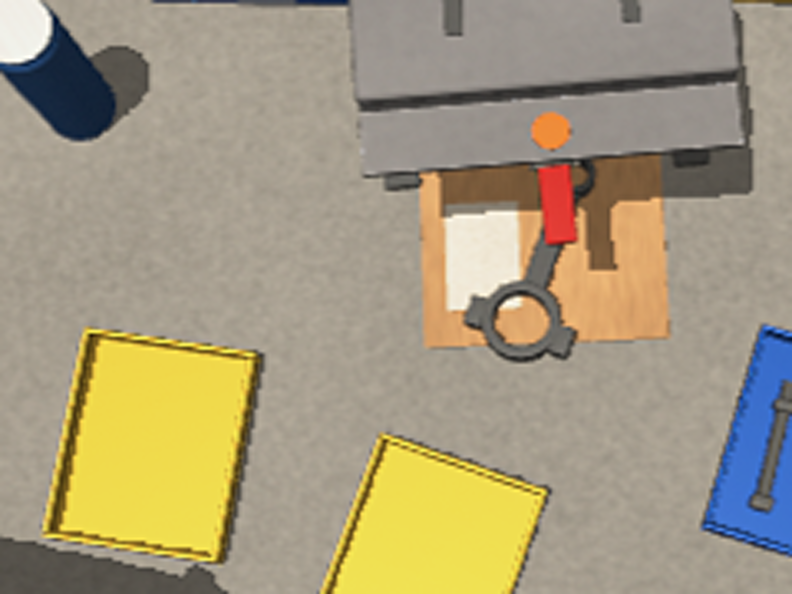

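The crop shows three separate trays, and the one at upper left, full-image (206,255), is the farthest, at about 0.50 m. The tab lies at crop (557,205) with a yaw of about 5.4°, and the lamp's yaw is about 4.6°. I'm moving to hover over the tab.

step_arm:
  commands:
    - [-0.1,-0.094,-0.03,0,0,-0.0749,-1]
    - [-0.2,-0.19,-0.047,0,0,-0.0749,-1]
    - [-0.3,-0.285,-0.047,0,0,-0.0749,-1]
    - [-0.4,-0.38,-0.047,0,0,-0.0749,-1]
    - [-0.5,-0.47,-0.047,0,0,-0.0749,-1]
    - [-0.6,-0.565,-0.047,0,0,-0.0749,-1]
    - [-0.7,-0.66,-0.047,0,0,-0.0749,-1]
    - [-0.8,-0.755,-0.047,0,0,-0.0749,-1]
    - [-0.9,-0.85,-0.047,0,0,-0.0749,-1]
    - [-1.0,-0.943,-0.047,0,0,-0.0749,-1]
  newtons: 40

```text
clock: 3.9
tcp_pos: [0.5129, 0.0626, 0.3278]
orientation: [-0.151, 3.137, 0.001]
contact_force: [-1.0, 0.9, -0.7]
grip_width: 0.0858
```

```bash
python3 - <<'E'
from h import *
o=readout.get_obs(); print(o["tcp_pos"],o["clock"],o["joints"]); print(row([.568,-.0595,.33],Rdir(np.radians(5.3))))
E
```

```text
[0.5129 0.0626 0.3278] 3.9 [-0.4612  0.1895  0.2523  1.9166 -0.0549  1.0409  1.4813]
[-0.0862 -0.2536 -0.0043  0.0001  0.0002  0.0006]
```

step_arm:
  commands:
    - [-0.04,-0.12,-0.004,0,0,0,-1]
    - [-0.086,-0.22,-0.004,0,0,0.0006,-1]
    - [-0.086,-0.2536,-0.004,0,0,0.0006,-1]
    - [-0.086,-0.2536,-0.004,0,0,0.0006,-1]
    - [-0.086,-0.2536,-0.004,0,0,0.0006,-1]
    - [-0.086,-0.2536,-0.004,0,0,0.0006,-1]
    - [-0.086,-0.2536,-0.004,0,0,0.0006,-1]
    - [-0.086,-0.2536,-0.004,0,0,0.0006,-1]
    - [-0.086,-0.2536,-0.004,0,0,0.0006,-1]
    - [-0.086,-0.2536,-0.004,0,0,0.0006,-1]

```text
clock: 5.15
tcp_pos: [0.5679, -0.0595, 0.3298]
orientation: [-0.145, 3.137, 0.001]
contact_force: [0.5, -0.0, 1.0]
grip_width: 0.0853
```

```bash
cat >> h.py <<'E'
def fray(f,p):
    K,T=f["K"],f["world_to_cam"]; v=np.array([(p[0]-K[0,2])/K[0,0],(p[1]-K[1,2])/K[1,1]]); th=np.hypot(*v)
    d=np.r_[v/max(th,1e-9)*np.sin(th),np.cos(th)]; Rm=T[:3,:3]; return -Rm.T@T[:3,3],Rm.T@d
def fatz(f,p,z):
    c,d=fray(f,p); return c+d*(z-c[2])/d[2]
E
python3 - <<'E'
from h import *
w=grab_frame("wrist"); save(w,"w1.png")
hsv=cv2.cvtColor(w["img"],cv2.COLOR_RGB2HSV)
m=(((hsv[...,0]<=6)|(hsv[...,0]>=175))&(hsv[...,1]>120)&(hsv[...,2]>70)).astype(np.uint8)
k,_,st,ce=cv2.connectedComponentsWithStats(m)
print([(st[i].tolist(),ce[i].round(1)) for i in range(1,k) if st[i,4]>60])
i=max(range(1,k),key=lambda i:st[i,4]*(abs(ce[i][0]-320)<200)); 
y,x=np.where(_==i); P=np.array([fatz(w,(a,b),.218)[:2] for a,b in zip(x,y)],np.float32); print(cv2.minAreaRect(P),P.mean(0))
m=((hsv[...,0]>=8)&(hsv[...,0]<=20)&(hsv[...,1]>150)&(hsv[...,2]>120)).astype(np.uint8)
k,_,st,ce=cv2.connectedComponentsWithStats(m)
print([(st[i].tolist(),ce[i].round(1),fatz(w,ce[i],.23)) for i in range(1,k) if st[i,4]>60])
print(readout.get_obs()["tcp_pos"],row([.568,-.0595,.274],Rdir(np.radians(5.3))))
E
```

```text
[([296, 230, 43, 97, 3818], array([318.1, 277.4]))]
((0.5736344456672668, -0.05842990428209305), (0.05539875105023384, 0.021496247500181198), 6.2686238288879395) [ 0.5723 -0.0583]
[([87, 260, 36, 46, 391], array([109.7, 275.7]), array([ 0.5791, -0.1739,  0.23  ])), ([298, 351, 46, 36, 1312], array([320.5, 368.4]), array([ 0.6219, -0.0525,  0.23  ]))]
[ 0.5679 -0.0596  0.3298] [-0.0002  0.      0.1116  0.0001  0.0002 -0.0001]
```

View pics/w1.png

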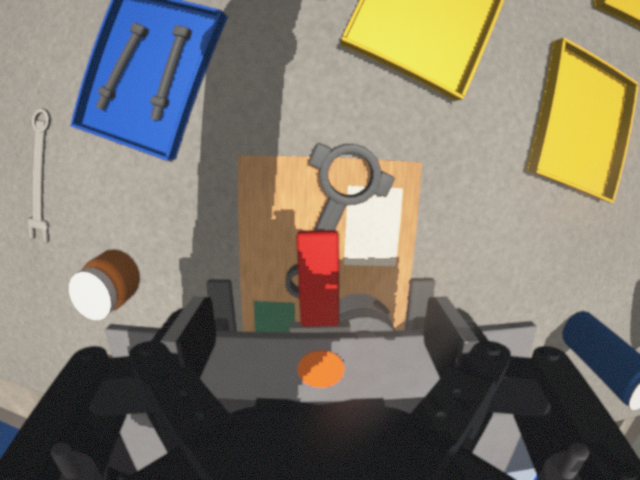

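The wrist view shows the tab at (318,277), measuring 55 x 21.5 mm at a yaw of about 6.2°. The disc, at (320,368), agrees with the earlier position. Next I descend and grip.

step_arm:
  commands:
    - [0.001,-0.001,0.06,0,0,-0.002,-1]
    - [0.002,-0.001,0.1116,0,0,-0.002,-1]
    - [0.002,-0.001,0.1116,0,0,-0.002,-1]
    - [0.002,-0.001,0.1116,0,0,-0.002,0]
    - [0.002,-0.001,0.1116,0,0,-0.002,0.5]
    - [0.002,-0.001,0.1116,0,0,-0.002,1]
    - [0.002,-0.001,0.1116,0,0,-0.002,1]
    - [0.002,-0.001,0.1116,0,0,-0.002,1]
    - [0.002,-0.001,0.1116,0,0,-0.002,1]
    - [0.002,-0.001,0.1116,0,0,-0.002,1]
  newtons: 40

```text
clock: 6.45
tcp_pos: [0.5672, -0.0601, 0.2743]
orientation: [-0.164, 3.136, 0.001]
contact_force: [0.0, -0.1, 3.2]
grip_width: 0.021
```

```bash
python3 - <<'E'
from h import *
o=readout.get_obs();print(o["tcp_pos"],o["grip_width"],o["contact_force"],o["moment"])
print((R.from_rotvec(o["orientation"]).as_matrix()))
w=grab_frame("wrist"); cv2.imwrite("pics/w2.png",w["img"][180:400,160:480,::-1].repeat(2,0).repeat(2,1))
a=np.radians(6); print(row(o["tcp_pos"]-.075*np.array([np.cos(a),np.sin(a),0]),Rdir(a)))
E
```

```text
[ 0.5672 -0.0601  0.2743] 0.021033492107787845 [ 0.0261 -0.0834  3.1656] [ 0.0364 -0.0706 -0.009 ]
[[-0.9945 -0.1046  0.0017]
 [-0.1046  0.9945  0.0006]
 [-0.0018  0.0004 -1.    ]]
[ 0.15    0.     -0.0003  0.0001  0.0003 -0.    ]
```

View pics/w2.png

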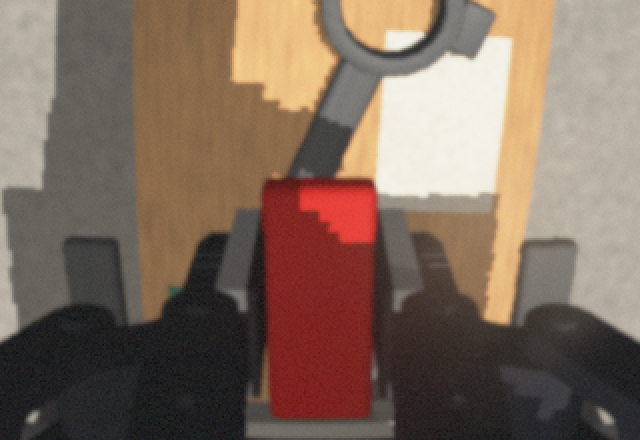

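The tab is held squarely between the pads, with an opening of 21 mm. Next I draw it out level.

step_arm:
  commands:
    - [0.012,0,0,0,0,0,1]
    - [0.03,0,0,0,0,0,1]
    - [0.05,0,0,0,0,0,1]
    - [0.07,0,0,0,0,0,1]
    - [0.09,0,0,0,0,0,1]
    - [0.11,0,0,0,0,0,1]
    - [0.13,0,0,0,0,0,1]
    - [0.15,0,0,0,0,0,1]
    - [0.155,0,0,0,0,0,1]
    - [0.155,0,0,0,0,0,1]

```text
clock: 7.75
tcp_pos: [0.4902, -0.0682, 0.2743]
orientation: [-0.164, 3.135, 0.001]
contact_force: [-0.1, 0.1, -0.8]
grip_width: 0.0208
```

```bash
python3 - <<'E'
from h import *
o=readout.get_obs();print(o["tcp_pos"],o["grip_width"],o["contact_force"],o["moment"],o["clock"])
s=grab_frame("scene"); cv2.imwrite("pics/s2.png",cv2.resize(s["img"][180:330,260:460,::-1],None,fx=3,fy=3))
# placement: clip heading th (yaw), grip point = tray centre - .031*dir
c=np.array([.424,.264])
for th in(-7.2,):
    a=np.radians(th); g=c-.031*np.array([np.cos(a),np.sin(a)]); print(th,g,np.linalg.norm(g),row([*g,.33],Rdir(a)))
print("up",row(o["tcp_pos"]+[0,0,.05],Rdir(np.radians(6))))
E
```

```text
[ 0.4902 -0.0682  0.2743] 0.020772351077274157 [-0.1347  0.0979 -0.8025] [0.0007 0.0678 0.012 ] 7.75
-7.2 [0.3932 0.2679] 0.47581902347302757 [ 0.1226  0.6887 -0.1114  0.0001  0.0004  0.0367]
up [ 0.0003 -0.     -0.1     0.0001  0.0004  0.    ]
```

View pics/s2.png

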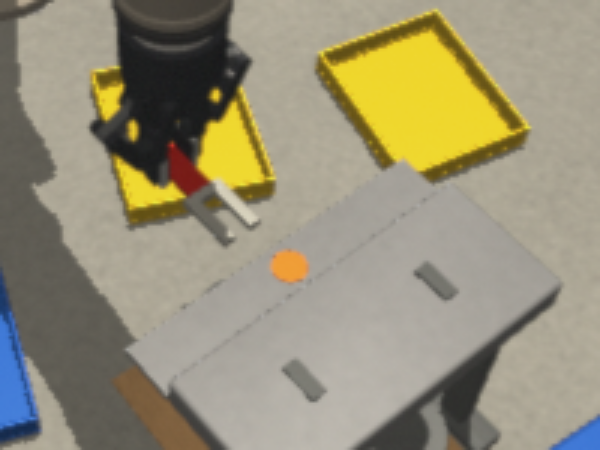

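The clip is out and held level, with its fork clear of the lip at crop (235,215). Now I carry it to the far tray.

step_arm:
  commands:
    - [0.01,0.06,-0.05,0,0,0,1]
    - [0.03,0.15,-0.1,0,0,0.01,1]
    - [0.05,0.25,-0.11,0,0,0.0367,1]
    - [0.065,0.35,-0.11,0,0,0.0367,1]
    - [0.08,0.45,-0.11,0,0,0.0367,1]
    - [0.1,0.55,-0.11,0,0,0.0367,1]
    - [0.115,0.65,-0.11,0,0,0.0367,1]
    - [0.1226,0.6887,-0.11,0,0,0.0367,1]
    - [0.1226,0.6887,-0.11,0,0,0.0367,1]
    - [0.1226,0.6887,-0.11,0,0,0.0367,1]

```text
clock: 9.05
tcp_pos: [0.3938, 0.2668, 0.3291]
orientation: [0.199, 3.133, 0.0]
contact_force: [0.8, -0.4, -0.5]
grip_width: 0.0208
```

```bash
python3 - <<'E'
from h import *
o=readout.get_obs();print(o["tcp_pos"],o["grip_width"],o["contact_force"],o["clock"],o["joints"])
w=grab_frame("wrist"); save(w,"w3.png")
hsv=cv2.cvtColor(w["img"],cv2.COLOR_RGB2HSV)
m=((hsv[...,0]>=22)&(hsv[...,0]<=34)&(hsv[...,1]>120)&(hsv[...,2]>60)).astype(np.uint8)
a=np.radians(-7.2);print(row([.3932,.2679,.082],Rdir(a)))
E
```

```text
[0.3938 0.2668 0.3291] 0.020784602713956643 [ 0.8434 -0.4451 -0.4618] 9.05 [-0.7705  0.1184  0.0469  1.9895 -0.0047  1.0323  0.7222]
[ 0.0028  0.0023  0.4944  0.0001  0.0003 -0.0003]
```

View pics/w3.png

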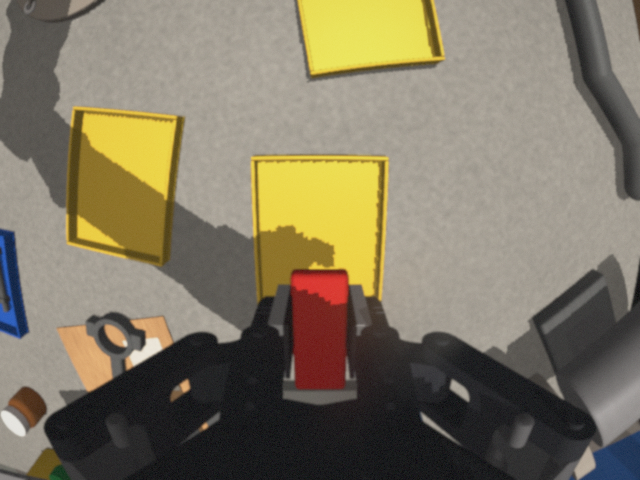

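The tray spans columns 252–387, so it is centred on the gripper and aligned with it. I lower the clip.

step_arm:
  commands:
    - [0.003,0.002,0.08,0,0,0,1]
    - [0.003,0.002,0.18,0,0,0,1]
    - [0.003,0.002,0.28,0,0,0,1]
    - [0.003,0.002,0.38,0,0,0,1]
    - [0.003,0.002,0.44,0,0,0,1]
    - [0.003,0.002,0.475,0,0,0,1]
    - [0.003,0.002,0.494,0,0,0,1]
    - [0.003,0.002,0.496,0,0,0,1]
    - [0.003,0.002,0.498,0,0,0,1]
    - [0.003,0.002,0.5,0,0,0,1]

```text
clock: 10.35
tcp_pos: [0.3935, 0.268, 0.0798]
orientation: [0.201, 3.132, 0.002]
contact_force: [-0.1, -0.9, -1.0]
grip_width: 0.0207
```

step_arm:
  commands:
    - [0,0,0.002,0,0,0,1]
    - [0,0,0.003,0,0,0,1]
    - [0,0,0.004,0,0,0,1]
    - [0,0,0.004,0,0,0,1]
    - [0,0,0.004,0,0,0,0.6]
    - [0,0,0.004,0,0,0,0.3]
    - [0,0,0.004,0,0,0,0.1]
    - [0,0,0.004,0,0,0,0.1]
    - [0,0,0.004,0,0,0,0.1]
    - [0,0,0.004,0,0,0,0.1]

```text
clock: 11.6
tcp_pos: [0.3935, 0.268, 0.0778]
orientation: [0.2, 3.132, 0.002]
contact_force: [-0.0, -0.2, -0.7]
grip_width: 0.0385
```

step_arm:
  commands:
    - [0,0,-0.08,0,0,0,0.1]
    - [0,0,-0.16,0,0,0,0.1]
    - [0,0,-0.26,0,0,0,0.1]
    - [0,0,-0.36,0,0,0,0.5]
    - [0,0,-0.46,0,0,0,1]
    - [0,0,-0.5,0,0,0,1]
    - [0,0,-0.5,0,0,0,1]
    - [0,0,-0.5,0,0,0,1]
    - [0,0,-0.5,0,0,0,1]
    - [0,0,-0.5,0,0,0,1]

```text
clock: 12.85
tcp_pos: [0.3924, 0.2676, 0.3269]
orientation: [0.201, 3.133, -0.0]
contact_force: [-0.1, 0.4, 0.2]
grip_width: -0.0004
```

```bash
python3 - <<'E'
from h import *
o=readout.get_obs();print(o["tcp_pos"],o["grip_width"],o["contact_force"],o["clock"])
t=grab_frame("top");s=grab_frame("scene")
A=cv2.resize(t["img"][200:300,150:270],None,fx=3,fy=3);B=cv2.resize(s["img"][165:265,340:460],None,fx=3,fy=3)
cv2.imwrite("pics/p1.png",np.hstack([A,B])[:,:,::-1])
# pre-press pose: lamp yaw 4.6deg, lean 50; S = switch axis
a=np.radians(4.6);L=np.radians(50);S=np.array([.6215,-.0540]);h=np.array([np.cos(a),np.sin(a)])
Rt=Rdir(a,L);z=Rt[:,2];n=-Rt[:,0]  # n: toward in/up
print("n",n,"z",z)
def tcp(up,clear,d=8e-3): # flank at 'clear' from the cap sphere, cap raised by up
    C=np.r_[S,.198+up]; T=C-n*(.014+clear); tip=T+z*d; return tip-n*.011-z*.073
for u,c in((0,.0),(0,.015),(.012,0)): print(u,c,tcp(u,c))
pre=tcp(0,.012); print("pre",pre,"stand",pre-.10*np.r_[h,0], row(pre-.10*np.r_[h,0],Rt))
E
```

```text
[0.3924 0.2676 0.3269] -0.00035574866168651544 [-0.1459  0.4065  0.1762] 12.85
n [0.6407 0.0516 0.766 ] z [ 0.7636  0.0614 -0.6428]
0 0.0 [ 0.5558 -0.0593  0.2206]
0 0.015 [ 0.5462 -0.0601  0.2091]
0.012 0 [ 0.5558 -0.0593  0.2326]
pre [ 0.5482 -0.0599  0.2114] stand [ 0.4485 -0.0679  0.2114] [-0.196  -0.6516  0.2318 -0.0144 -0.138  -0.031 ]
```

View pics/p1.png

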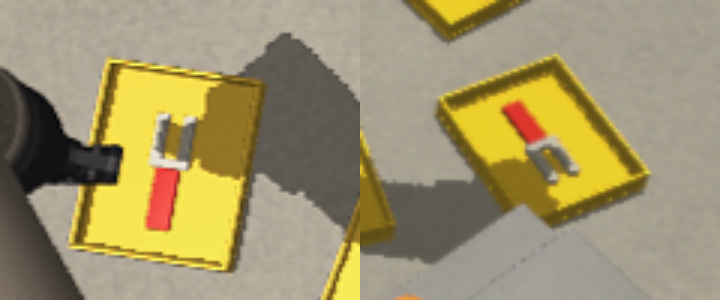

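The clip lies flat inside the far yellow tray and has been let go. Next I move to the leaned stance in front of the lip, staying on the tool-axis approach line.

```bash
cat >> h.py <<'E'
def press(up,clear,back=0,lean=50,S=(.6215,-.0540),d=8e-3,yaw=4.6):
    Rt=Rdir(np.radians(yaw),np.radians(lean));z=Rt[:,2];n=-Rt[:,0]
    return np.r_[S,.198+up]-n*(.025+clear)+z*(d-.073-back),Rt
E
python3 - <<'E'
from h import *
for L in(50,42): P,Rt=press(0,.012,.06,L); print(L,P,row(P,Rt))
E
```

```text
50 [ 0.5023 -0.0636  0.25  ] [-0.3019 -0.6292  0.155  -0.0144 -0.138  -0.031 ]
42 [ 0.5107 -0.0629  0.2661] [-0.3184 -0.6257  0.1228 -0.0121 -0.1158 -0.0316]
```

step_arm:
  commands:
    - [-0.03,-0.07,0.01,0,0,0,1]
    - [-0.07,-0.15,0.03,-0.002,-0.03,-0.007,1]
    - [-0.11,-0.24,0.05,-0.005,-0.055,-0.013,1]
    - [-0.15,-0.33,0.07,-0.008,-0.08,-0.02,1]
    - [-0.2,-0.42,0.09,-0.011,-0.1,-0.025,1]
    - [-0.25,-0.52,0.11,-0.0129,-0.1241,-0.0314,1]
    - [-0.3,-0.6,0.13,-0.0129,-0.1241,-0.0314,1]
    - [-0.312,-0.627,0.135,-0.0129,-0.1241,-0.0314,1]
    - [-0.312,-0.627,0.135,-0.0129,-0.1241,-0.0314,1]
    - [-0.312,-0.627,0.135,-0.0129,-0.1241,-0.0314,1]

```text
clock: 14.2
tcp_pos: [0.5046, -0.0304, 0.2728]
orientation: [-0.062, 2.363, -0.081]
contact_force: [-0.3, -0.3, 0.2]
grip_width: 0.0003
```

```bash
python3 - <<'E'
from h import *
o=readout.get_obs();print(o["tcp_pos"],o["contact_force"],o["clock"],o["joints"],R.from_rotvec(o["orientation"]).as_matrix()[:,2])
for b in(.06,0): P,Rt=press(0,.012,b,45); print(P,row(P,Rt))
E
```

```text
[ 0.5046 -0.0304  0.2728] [-0.2812 -0.3353  0.1603] 14.2 [ 0.2392  0.081  -0.3774  2.4043  2.1795  0.1924 -0.6258] [ 0.7017 -0.0402 -0.7114]
[ 0.5073 -0.0632  0.2602] [ 0.0182 -0.0635  0.0244 -0.0154 -0.0018  0.0019]
[ 0.5496 -0.0598  0.2178] [ 0.0168 -0.0519  0.1438 -0.0154 -0.0018  0.0019]
```

step_arm:
  commands:
    - [0.018,-0.03,0.03,-0.008,-0.001,0.001,1]
    - [0.018,-0.055,0.04,-0.0154,-0.0018,0.0019,1]
    - [0.018,-0.06,0.05,-0.0154,-0.0018,0.0019,1]
    - [0.018,-0.06,0.06,-0.0154,-0.0018,0.0019,1]
    - [0.0175,-0.057,0.08,-0.0154,-0.0018,0.0019,1]
    - [0.017,-0.055,0.1,-0.0154,-0.0018,0.0019,1]
    - [0.017,-0.053,0.12,-0.0154,-0.0018,0.0019,1]
    - [0.0168,-0.0519,0.1438,-0.0154,-0.0018,0.0019,1]
    - [0.0168,-0.0519,0.1438,-0.0154,-0.0018,0.0019,1]
    - [0.0168,-0.0519,0.1438,-0.0154,-0.0018,0.0019,1]

```text
clock: 15.45
tcp_pos: [0.5495, -0.0595, 0.2176]
orientation: [-0.095, 2.355, 0.04]
contact_force: [-0.8, -0.7, -0.7]
grip_width: -0.0002
```

```bash
python3 - <<'E'
from h import *
o=readout.get_obs();print(o["tcp_pos"],o["contact_force"],o["clock"],o["joints"],R.from_rotvec(o["orientation"]).as_matrix()[:,2])
for u,c in((0,.012),(0,0),(.012,0),(.014,0)): P,Rt=press(u,c,0,45); print(u,c,P,row(P,Rt))
w=grab_frame("wrist");s=grab_frame("scene")
A=cv2.resize(s["img"][200:350,260:460],(560,420))
cv2.imwrite("pics/q1.png",np.hstack([cv2.resize(w["img"][120:480,100:340+200],(480,420))[:,:,:][:, :240*2],A[:, :320]])[:,:,::-1])
E
```

```text
[ 0.5495 -0.0595  0.2176] [-0.7728 -0.6813 -0.7281] 15.45 [ 0.5863  0.323  -0.6206  2.3326  2.8164  0.2553 -1.0739] [ 0.7044  0.0574 -0.7074]
0 0.012 [ 0.5496 -0.0598  0.2178] [-0.0004 -0.0006 -0.0001  0.0001 -0.0001  0.    ]
0 0 [ 0.5581 -0.0591  0.2263] [-0.0244 -0.0006 -0.0001  0.0001 -0.0001  0.    ]
0.012 0 [ 0.5581 -0.0591  0.2383] [-0.0414 -0.0006 -0.0171  0.0001 -0.0001  0.    ]
0.014 0 [ 0.5581 -0.0591  0.2403] [-0.0442 -0.0006 -0.0199  0.0001 -0.0001  0.    ]
```

View pics/q1.png

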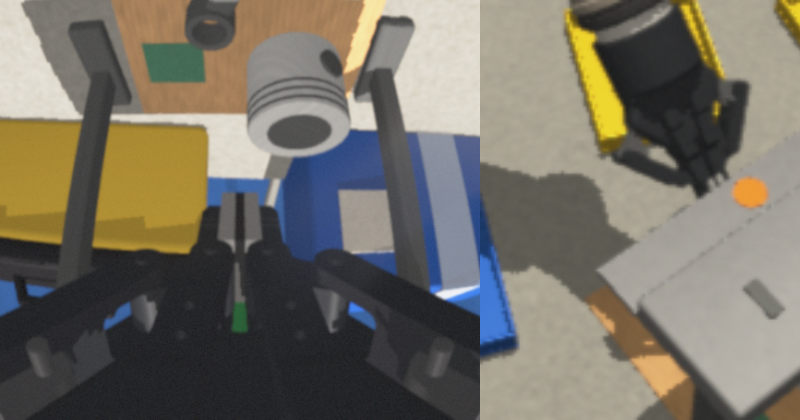

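The shut fingers are centred under the lip, and the green cap shows through the gap at (240,315) straight behind them. I push up gently.

step_arm:
  commands:
    - [-0.012,-0.0006,0,0,0,0,1]
    - [-0.02,-0.0006,0,0,0,0,1]
    - [-0.0244,-0.0006,0,0,0,0,1]
    - [-0.027,-0.0006,-0.0026,0,0,0,1]
    - [-0.03,-0.0006,-0.0056,0,0,0,1]
    - [-0.033,-0.0006,-0.0086,0,0,0,1]
    - [-0.036,-0.0006,-0.0116,0,0,0,1]
    - [-0.038,-0.0006,-0.0136,0,0,0,1]
    - [-0.038,-0.0006,-0.0136,0,0,0,1]
    - [-0.038,-0.0006,-0.0136,0,0,0,1]

```text
clock: 16.8
tcp_pos: [0.5573, -0.0594, 0.2357]
orientation: [-0.095, 2.356, 0.039]
contact_force: [-5.9, -1.1, -1.0]
grip_width: 0.0
```

```bash
python3 - <<'E'
from h import *
o=readout.get_obs();print(o["tcp_pos"],o["contact_force"],o["clock"])
for u in(.012,.014,.016,.018): P,Rt=press(u,0,0,45); print(u,P,row(P,Rt))
s=grab_frame("scene")
hsv=cv2.cvtColor(s["img"],cv2.COLOR_RGB2HSV)[235:290,320:390]
m=(hsv[...,0]>45)&(hsv[...,0]<85)&(hsv[...,1]>90); y,x=np.where(m); print(m.sum(),[x.min()+320,x.max()+320,y.min()+235,y.max()+235] if m.any() else 0)
E
```

```text
[ 0.5573 -0.0594  0.2357] [-5.8968 -1.1162 -1.0357] 16.8
0.012 [ 0.5581 -0.0591  0.2383] [-0.0047  0.0005 -0.0026  0.0001 -0.0002  0.    ]
0.014 [ 0.5581 -0.0591  0.2403] [-0.0076  0.0005 -0.0054  0.0001 -0.0002  0.    ]
0.016 [ 0.5581 -0.0591  0.2423] [-0.0104  0.0005 -0.0082  0.0001 -0.0002  0.    ]
0.018 [ 0.5581 -0.0591  0.2443] [-0.0132  0.0005 -0.0111  0.0001 -0.0002  0.    ]
12 [np.int64(355), np.int64(357), np.int64(266), np.int64(269)]
```

step_arm:
  commands:
    - [-0.0015,0,-0.0015,0,0,0,1]
    - [-0.003,0,-0.003,0,0,0,1]
    - [-0.0045,0,-0.0045,0,0,0,1]
    - [-0.0055,0,-0.0055,0,0,0,1]
    - [-0.007,0,-0.007,0,0,0,1]
    - [-0.008,0,-0.008,0,0,0,1]
    - [-0.009,0,-0.009,0,0,0,1]
    - [-0.009,0,-0.009,0,0,0,1]
    - [-0.009,0,-0.009,0,0,0,1]
    - [-0.009,0,-0.009,0,0,0,1]

```text
clock: 18.1
tcp_pos: [0.5567, -0.0594, 0.2414]
orientation: [-0.095, 2.358, 0.04]
contact_force: [-4.3, -0.7, -10.1]
grip_width: 0.0001
```

```bash
cat > g.py <<'E'
from h import *
o=readout.get_obs();print(o["tcp_pos"],o["contact_force"],o["clock"])
s=grab_frame("scene")
hsv=cv2.cvtColor(s["img"],cv2.COLOR_RGB2HSV)[235:290,320:390]
m=(hsv[...,0]>45)&(hsv[...,0]<85)&(hsv[...,1]>90); y,x=np.where(m); print(m.sum(),[x.min()+320,x.max()+320,y.min()+235,y.max()+235] if m.any() else 0)
for h_ in(0,.010): print(h_,proj(s,[.6215,-.054,.230+h_]))
E
python3 g.py
```

```text
[ 0.5567 -0.0594  0.2414] [ -4.3499  -0.6668 -10.1107] 18.1
15 [np.int64(355), np.int64(358), np.int64(265), np.int64(269)]
0 [355.7541 268.2538]
0.01 [356.1247 265.73  ]
```

step_arm:
  commands:
    - [-0.001,0,-0.001,0,0,0,1]
    - [-0.002,0,-0.002,0,0,0,1]
    - [-0.003,0,-0.003,0,0,0,1]
    - [-0.004,0,-0.004,0,0,0,1]
    - [-0.004,0,-0.004,0,0,0,1]
    - [-0.004,0,-0.004,0,0,0,1]
    - [-0.004,0,-0.004,0,0,0,1]
    - [-0.004,0,-0.004,0,0,0,1]
    - [-0.004,0,-0.004,0,0,0,1]
    - [-0.004,0,-0.004,0,0,0,1]

```text
clock: 19.4
tcp_pos: [0.5556, -0.0593, 0.2433]
orientation: [-0.095, 2.36, 0.041]
contact_force: [-5.7, -1.2, -12.5]
grip_width: -0.0
```

```bash
cat >> g.py <<'E'
t=grab_frame("top")
print("t",[proj(t,[.6215,-.054,.230+h_]) for h_ in(0,.01)])
f=lambda i,c:cv2.resize(i[c[1]-20:c[1]+20,c[0]-20:c[0]+20],None,fx=9,fy=9,interpolation=cv2.INTER_NEAREST)
cv2.imwrite("pics/v%d.png"%int(o["clock"]*10),np.hstack([f(s["img"],(356,267)),f(t["img"],(326,159))])[:,:,::-1])
E
python3 g.py; ls pics
```

```text
[ 0.5556 -0.0593  0.2433] [ -5.6513  -1.1906 -12.4797] 19.4
15 [np.int64(355), np.int64(358), np.int64(265), np.int64(269)]
0 [355.7541 268.2538]
0.01 [356.1247 265.73  ]
t [array([325.7706, 159.0047]), array([325.7616, 157.4904])]
c1.png
p1.png
q1.png
s0.png
s2.png
t0.png
v194.png
w1.png
w2.png
w3.png
```

View pics/v194.png

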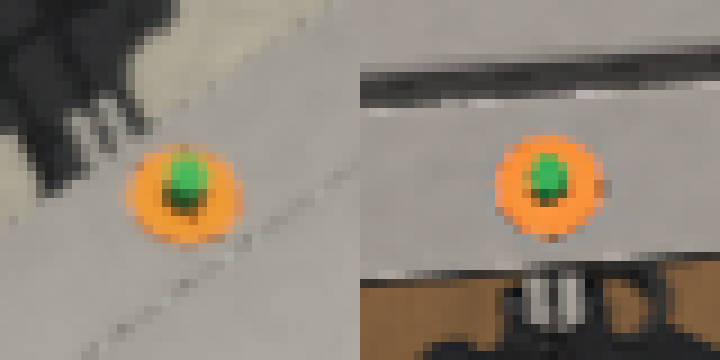

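The stem shows about 9 mm above the disc (crop (188,177) in the scene view, (549,178) in the top view). The press force is 12 N and rising without further travel, which fits the end stop. I push once more, firmer, to confirm.

step_arm:
  commands:
    - [-0.003,0,0,0,0,0,1]
    - [-0.006,0,0,0,0,0,1]
    - [-0.009,0,-0.001,0,0,0,1]
    - [-0.012,0,-0.002,0,0,0,1]
    - [-0.014,0,-0.003,0,0,0,1]
    - [-0.014,0,-0.003,0,0,0,1]
    - [-0.014,0,-0.003,0,0,0,1]
    - [-0.014,0,-0.003,0,0,0,1]
    - [-0.014,0,-0.003,0,0,0,1]
    - [-0.014,0,-0.003,0,0,0,1]

```text
clock: 20.75
tcp_pos: [0.5552, -0.059, 0.2455]
orientation: [-0.095, 2.369, 0.043]
contact_force: [-13.8, -0.8, -14.7]
grip_width: -0.0
```

```bash
python3 g.py
```

```text
[ 0.5552 -0.059   0.2455] [-13.7831  -0.7661 -14.6685] 20.75
15 [np.int64(355), np.int64(358), np.int64(265), np.int64(269)]
0 [355.7541 268.2538]
0.01 [356.1247 265.73  ]
t [array([325.7706, 159.0047]), array([325.7616, 157.4904])]
```

```bash
python3 - <<'E'
from h import *
a=cv2.imread("pics/v194.png").astype(int);b=cv2.imread("pics/v207.png").astype(int)
d=abs(a-b).max(2)[::9,::9]; print("diff at stem s,t",d[12:28,12:28].max(),d[12:28,52:68].max())
s=grab_frame("scene");t=grab_frame("top")
for f,n in((s,"s"),(t,"t")):
    im=f["img"].astype(float); c=proj(f,[.6215,-.054,.23]); x0,y0=int(c[0])-8,int(c[1])-9
    p=im[y0:y0+16,x0:x0+16]; g=np.clip((p[...,1]-p[...,0])/(150),0,1); g[g<.1]=0
    hs=cv2.cvtColor(f["img"],cv2.COLOR_RGB2HSV)[y0:y0+16,x0:x0+16]
    o=((hs[...,0]>=5)&(hs[...,1]>120)).astype(float); yy,xx=np.mgrid[:16,:16]
    print(n,"green",(g*xx).sum()/g.sum()+x0,(g*yy).sum()/g.sum()+y0,"disc",cv2.minEnclosingCircle(np.argwhere(o>0)[:,::-1].astype(np.float32)),x0,y0)
    th=np.linspace(0,2*np.pi,40)
    for h_ in(.004,.006,.008,.01,.012):
        q=np.array([proj(f,[.6215+.005*np.cos(k),-.054+.005*np.sin(k),.23+z]) for k in th for z in(0,h_)],np.float32)
        H=cv2.convexHull(q); print(h_,"area",round(cv2.contourArea(H),1),"rows",q[:,1].min().round(2),q[:,1].max().round(2),"top",proj(f,[.6215,-.054,.23+h_]).round(2))
    print(p[:,7:10,1].astype(int)-p[:,7:10,0].astype(int))
E
```

```text
diff at stem s,t 37 2
s green 356.31050955414014 266.41162420382165 disc ((9.091836929321289, 9.397958755493164), 6.121613502502441) 347 259
0.004 area 19.8 rows 265.24 270.27 top [355.9  267.25]
0.006 area 22.2 rows 264.73 270.27 top [355.98 266.74]
0.008 area 24.7 rows 264.22 270.27 top [356.05 266.24]
0.01 area 27.2 rows 263.71 270.27 top [356.12 265.73]
0.012 area 29.7 rows 263.2 270.27 top [356.2  265.22]
[[ -5  -4  -3]
 [ -5  -3  -4]
 [ -3  -4  -3]
 [ -7  -8  -8]
 [-36 -42 -35]
 [-66  -5  14]
 [-40  70  95]
 [-31  86 116]
 [-21  83 110]
 [-21  50  72]
 [-41  14  36]
 [-86 -54 -27]
 [-83 -85 -87]
 [-83 -83 -84]
 [-68 -80 -80]
 [-11 -18 -29]]
t green 326.5346968590212 158.11614317019723 disc ((9.5, 9.0), 5.852449893951416) 317 150
0.004 area 17.5 rows 156.27 161.13 top [325.77 158.4 ]
0.006 area 18.9 rows 155.96 161.13 top [325.77 158.1 ]
0.008 area 20.3 rows 155.65 161.13 top [325.76 157.8 ]
0.01 area 21.7 rows 155.35 161.13 top [325.76 157.49]
0.012 area 23.1 rows 155.04 161.13 top [325.76 157.18]
[[  -6   -6   -6]
 [  -6   -6   -5]
 [  -6   -4   -3]
 [  -8  -10  -13]
 [ -55  -76  -88]
 [-107 -105 -102]
 [-104  -48   52]
 [ -83   34  125]
 [ -47   93  119]
 [ -60   60  117]
 [ -89  -14   76]
 [-102  -80  -23]
 [ -99 -101 -102]
 [-101 -100 -100]
 [ -95  -99 -100]
 [   2  -17  -33]]
```

The stem image no longer changes under 20 N, and sub-pixel fits give 7 to 9 mm of stem above the lip. I'll back off and check the cap against the lip from the wrist camera.

step_arm:
  commands:
    - [0.015,0,0,0,0,0,1]
    - [0.035,0,0,0,0,0,1]
    - [0.055,0,0,0,0,0,1]
    - [0.06,0,-0.03,0,0,0,1]
    - [0.06,0,-0.07,0,0,0,1]
    - [0.06,0,-0.11,0,0,0,1]
    - [0.07,0.04,-0.11,0,0,0,1]
    - [0.09,0.08,-0.11,0,0,0,1]
    - [0.11,0.12,-0.11,0,0,0,1]
    - [0.12,0.13,-0.11,0,0,0,1]

```text
clock: 22.2
tcp_pos: [0.4764, -0.0038, 0.2463]
orientation: [-0.087, 2.377, 0.042]
contact_force: [0.4, 0.4, 0.5]
grip_width: 0.0001
```

```bash
python3 - <<'E'
from h import *
o=readout.get_obs();print(o["tcp_pos"],o["contact_force"],o["clock"])
w=grab_frame("wrist"); save(w,"w4.png")
hsv=cv2.cvtColor(w["img"],cv2.COLOR_RGB2HSV)
m=((hsv[...,0]>45)&(hsv[...,0]<85)&(hsv[...,1]>90)).astype(np.uint8)
k,l,st,ce=cv2.connectedComponentsWithStats(m)
print([(st[i].tolist(),ce[i].round(1)) for i in range(1,k) if st[i,4]>20])
print("cap",tip_of("switch_cap",w)[:2])
def fproj(X):
    p=(w["world_to_cam"]@np.append(X,1))[:3]; th=np.arctan2(np.hypot(*p[:2]),p[2]); v=p[:2]/np.hypot(*p[:2])*th; return w["K"][:2,:2]@v+w["K"][:2,2]
for h_ in(.184,.192,.196): print(h_,fproj([.6215,-.054,h_]))
c=-w["world_to_cam"][:3,:3].T@w["world_to_cam"][:3,3]; print("cam",c)
E
```

```text
[ 0.4764 -0.0038  0.2463] [0.4395 0.3986 0.5406] 22.2
[([196, 189, 43, 22, 333], array([218.1, 200.5])), ([207, 379, 13, 8, 62], array([214.4, 383.1]))]
cap []
0.184 [226.5931 334.7775]
0.192 [225.6803 346.1586]
0.196 [225.2391 351.9117]
cam [ 0.3774 -0.0097  0.2481]
```

View pics/w4.png

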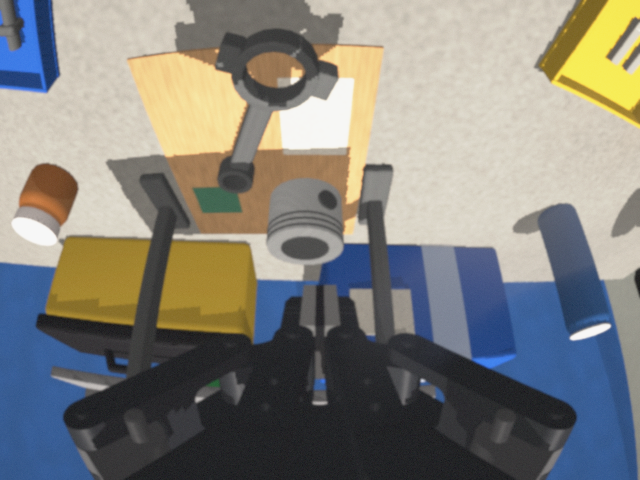

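```bash
python3 - <<'E'
import cv2,numpy as np
im=cv2.imread("pics/w4.png")
for y in range(372,398): print(y," ".join("%02x%02x%02x"%tuple(im[y,x,::-1]) for x in range(200,232,2)))
from h import *
w=grab_frame("wrist")
def fproj(X):
    p=(w["world_to_cam"]@np.append(X,1))[:3]; th=np.arctan2(np.hypot(*p[:2]),p[2]); v=p[:2]/np.hypot(*p[:2])*th; return (w["K"][:2,:2]@v+w["K"][:2,2]).round(1)
a=np.radians(4.6);X=lambda x,y,z:[.6215+x*np.cos(a)-y*np.sin(a),-.054+x*np.sin(a)+y*np.cos(a),z]
print("lip edge z222",[fproj(X(-.02,y,.222)) for y in(-.02,0,.02)])
for u in(0,.004,.008,.01,.012): print(u,"cap rim top front",[fproj(X(.014*np.cos(k),.014*np.sin(k),.210+u)) for k in np.radians([90,135,180,225,270])],"equator",[fproj(X(.014*np.cos(k),.014*np.sin(k),.198+u)) for k in np.radians([90,180,270])])
E
```

```text
372 242527 232225 27282a 29282a 242427 292a2b 2b282d 2a2a2c 2b2a2c 292a2b 2b292b 262628 26262b 28282e 323133 424346
373 1f2125 282628 2a2b2e 2a2b2c 29272c 2f2d31 26292a 252528 28272b 242627 29292b 27282b 2c2b2f 2f2c32 403f43 505051
374 282928 2a2c2b 28272a 2d2e30 252424 28292a 29282a 2b2629 27272c 2c2b2f 232327 272927 2e2f30 3b3b3d 494a4a 535357
375 27282b 29262a 262a2b 26292c 29272e 28242a 262a2b 28262b 2b2f2f 292928 28272d 2b2e2e 3a3a3d 434445 4a4c4e 535156
376 2a2a2d 26282c 212324 28282b 272628 282529 282528 29282a 2a2a2d 252426 252b2a 343234 3d3d3f 444447 4b4c50 535255
377 272829 2b2930 292b2d 282629 292729 2a2a2a 272529 1f2422 272729 2c302f 302e31 3a383d 414043 464748 4b494d 515355
378 262728 27262a 252828 272a28 2b2b2d 2b2b2c 282b2a 292a2b 292f2d 2d3630 3c3b3c 3f3d43 414346 444548 49494c 505054
379 272729 28282b 25272a 262728 2a2c2d 282829 25282a 242b28 273e2e 2b4835 38383a 404144 414546 454649 49494b 545356
380 26272b 28272b 2a282c 2b2d2f 222326 262426 27302c 263c2e 2a4f32 2f5137 3a3d3d 3f4041 434347 48484a 4b4b4d 505154
381 29282c 2a272b 2b2e2e 242529 27252a 292d2d 2a3e30 254
[... 2384 characters left out ...]
, array([212.2, 352.4]), array([197.8, 355.7])]
0.008 cap rim top front [array([236.9, 381.8]), array([227.2, 379.2]), array([210.2, 377.2]), array([197.1, 377.1]), array([195.8, 379. ])] equator [array([237.9, 363.9]), array([211.6, 358.5]), array([197.3, 361.5])]
0.01 cap rim top front [array([236.7, 384.8]), array([227. , 382.3]), array([210. , 380.4]), array([196.8, 380.2]), array([195.5, 382. ])] equator [array([237.7, 366.8]), array([211.4, 361.6]), array([197. , 364.4])]
0.012 cap rim top front [array([236.6, 387.8]), array([226.8, 385.4]), array([209.7, 383.5]), array([196.6, 383.3]), array([195.3, 384.9])] equator [array([237.6, 369.8]), array([211.1, 364.7]), array([196.8, 367.3])]
```

Green fills up to row 386 and meets the lip's grey edge with no dark gap, so the cap is against the lip. I'll do a last numeric check and hand in.

```bash
python3 - <<'E'
from h import *
t=grab_frame("top")
hsv=cv2.cvtColor(t["img"],cv2.COLOR_RGB2HSV)[205:300,165:245]
m=((hsv[...,0]<=6)&(hsv[...,1]>120)&(hsv[...,2]>80)); y,x=np.where(m); print("red in tray px",m.sum(),atz(t,(x.mean()+165,y.mean()+205),.012))
old=cv2.imread("pics/t0.png")[:,:,::-1]
d=abs(old.astype(int)-t["img"]).max(2)
for n,(a,b,c,e) in {"jar":(405,435,145,182),"wrench":(458,482,175,248),"can":(150,200,115,165),"blue":(372,443,218,297)}.items(): print(n,np.median(d[c:e,a:b]),(d[c:e,a:b]>60).mean().round(3))
o=readout.get_obs();print(o["tcp_pos"],o["contact_force"],np.abs(o["qvel"]).max(),o["clock"])
r.hand_in()
E
```

```text
red in tray px 154 [0.3995 0.2629 0.012 ]
jar 6.0 0.0
wrench 8.0 0.0
can 7.0 0.0
blue 9.0 0.02
[ 0.4769 -0.0002  0.248 ] [-0.432  -0.1967  0.2061] 0.010979726666279516 22.4
the job is handed in; nothing more can be done
```

I pulled the clip out level, laid it flat in the yellow tray farthest from the base (about 0.50 m) and let go of it. I then pushed the green switch up from below with the shut fingers leaning 45° and handed in at 22.4 s with the arm clear of everything.

**Clip:** the last top view shows its red tab in the tray at (0.400, 0.263).

**Switch:**
- In the wrist view the cap meets the lip with no gap, as far as the fingers let it be seen.
- The stem image did not change noticeably when I pressed to about 20 N.
- My estimates of the stem above the lip gave 7 to 9 mm, a little under the stated "about 10 mm". That is close to the limit of what the picture resolution can tell.
- The trained network did not find the cap in the last wrist view, so the switch check rests on colour and geometry only.

**Other things:** the jar, wrench, can and blue tray with its bolts look unchanged in the top view. I did not measure the piston and connecting rod again; the arm did not go down near them.

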